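# Show the spun sample tube to the inspection camera

## Robot

A 6-joint arm with a two-finger parallel gripper is mounted at the origin on a cart in front of the work surface, level with it; the furniture and walls round the work are solid. World frame = base frame: x ahead of the robot, y to its left, z up, the work surface at z = 0. Lengths are in mm, angles in rad, forces in N, time in s.
With the tool pointing down it reaches from about 400 to 925 mm from the base axis. Payload 12.5 kg.
Tool frame: the origin (TCP) lies between the finger pads, 19 mm behind the fingertips; this is the grasp point; z points along the fingers, y is the line along which they close (so a half turn about z gives the same grasp; the last joint's range is limited). The gripper opens to 95 mm and grips with 3 to 60 N. Pads are 20 mm wide; open, the fingers measure 119 mm over their backs; the gripper's body (75 mm by 180 mm) begins 59 mm behind the grasp point.
Start: joints at [1.138, 0.491, 1.559, -0, 1.092, -0.106], TCP at [200.617, 591.944, 233.461] pointing down, gripper open.
Joint ranges: [-3.1, 3.1], [-0.84, 2.19], [0.05, 2.79], [-1.13, 4.28], [0.06, 2.93], [-2.69, 2.69]. Speed limits (rad/s): [2.22, 2.22, 2.79, 3.14, 3.14, 3.14].

## Interface

Orientations are given as [roll, pitch, yaw] about the fixed x, y, z axes, in that order (R = Rz(yaw) Ry(pitch) Rx(roll)).
In Python, from cell import * gives the robot as it stands. The module is installed in compiled form; this text tells all that it offers.
- The arm moves only by the tool arm_command, never from a script. Its arguments are lists of equal length, an entry for each row: "delta_pos": the shift along the world's x, y, z in units of 250 mm (1.0 is 250 mm), a list of three; "delta_rot": the turn, a rotation vector about the world's x, y, z in units of 90 degrees (1.0 is 90 degrees), a list of three; "claw": the closure, from 0 (fully open) to 1 (shut). In form: {"delta_pos": [[tx, ty, tz], ...], "delta_rot": [[wx, wy, wz], ...], "claw": [claw, ...]}. A call has exactly 5 rows; each row is the pose to reach, as a shift and turn from the pose commanded when the call began; what a row does not reach only later rows make up. A row lasts 1/12 s, in which the tool goes at most 41.7 mm and 7.16 degrees, less where a joint would pass 70% of its speed; a pose out of reach is approached as far as the arm can. A call with a number of a shift or a turn outside -1 to 1 is refused whole. A call with a gripper value outside its range is refused whole. The fingers move at their own pace and stop on an object; the grip force is fixed at half the most. Time passes only in rows, so rows that repeat a pose let the fingers close, or fill a call up. It gives the time, the measured TCP pose, the force, the opening and the grip force at its end, in the units of the state.
- state(): the state, without advancing time (a new reading comes with each control period).
- read_camera(name): name is "side" or "top" or "wrist"; returns the picture (384x512x3 uint8, red, green, blue); there is no depth.
- calibration(name): a dict with "camera_matrix" (3x3 intrinsics, pixels), "T" (4x4, takes a point from camera to world coordinates). Camera axes: x right, y down, z forward; pixel columns grow to the right and rows downward; lengths in mm; the calibration is good to about 2 mm. A picture is of the moment at which its call begins: read the wrist's pose just before it. calibration takes no time and is no camera call; for the wrist camera it gives the pose at the moment of the call.
- job_done(): hands the job in; it is judged then, once.
The state is a dict: "t": time; "joints": joint angles; "qvel": joint speeds; "tau": joint torques, N m; "eef_pos": TCP position; "tcp_rot": TCP orientation; "ft_force": force on the tool from outside, world axes, zero at the start; "moment": the same for the moment, N m; "opening": opening from 0.0 (shut) to 1.0 (fully open); "grip_force": force on a finger pad.
Only numpy, scipy, OpenCV 4.12 (cv2) and the standard library are available. Lean on these libraries where they do the work, as an engineer would, in place of code of your own. Each camera call takes 0.05 s, during which the arm holds its last target. There are 200 camera calls.

## Task

The centrifuge has finished its run: swing its clear lid up until it stands about upright and stays there, draw the red-capped sample tube out of its slanted rotor sleeve by the cap, and hold it up to the inspection camera so that the pellet in the tip is straight in front of the lens, level with its centre and 8 cm from the glass, with the tube hanging upright. Keep off the camera, leave the blue-capped balance tube in the rotor and the other things on the bench where they are, and finish still holding the tube there, steady and free of everything else.

Things in the scene. Friction and masses are not known exactly. Their poses are not given: they have to be found in the camera images.
- lid (a joint): Lid hinge of the bench centrifuge, rad: 0 shut, grows as the lid's front swings up and back, stops at 1.75. A friction hinge: the lid stays at whatever angle it is left (about 2 N at the handle moves it). The lid is a clear shallow cover 172 x 168 mm, 36 mm high, with a steel bar handle on its front.
- lid_handle (a point): Middle of the lid's handle bar: a round steel bar 8 mm thick and 68 mm long, parallel to the hinge, standing 30 mm clear of the lid's front wall on two arms at its ends; free space in front, above and below (lid shut: 127 mm above the bench, 27 mm above the centrifuge's deck). It is 210 mm from the hinge line.
- lid_hinge (a point): Middle of the lid's hinge line, at the back of the centrifuge, 101 mm above the bench. The hinge line is this point's y axis; x points back. Moves with the lid (turns with it); its position stays. With the lid shut the handle bar lies 210 mm in front of it (-x of the centrifuge) and 26 mm above.
- centrifuge: White bench centrifuge, 205 (x) x 184 (y) x 100 mm without its lid, fixed, with a round bowl 150 mm wide and 80 mm deep in the middle of its deck. Origin: centre of its underside; x points back to the hinge, the control panel is on its -x face.
- rotor: Aluminium rotor in the bowl, does not turn. Four steel sleeves 90 degrees apart, 30 degrees from vertical, bottoms outward, mouths leaning in to the axis; inside 20, outside 26 mm wide, 38 mm deep; mouth centres 38 mm from the axis, 94 mm above the bench. Centre nut ends 90 mm above the bench. Origin: on the axis at bench level; x points to the sample tube's sleeve. Sleeves at +-y are empty.
- sample_pocket (a point): Centre of the mouth of the sample tube's sleeve; frame as the rotor's (x outward, z up).
- sample_tube: Clear plastic centrifuge tube with a red screw cap and a brown pellet in its conical tip, 14 g, loose in its sleeve. 68 mm long: body 17 mm wide, cap 21 mm wide from 54 to 68 mm above the tip; 16 mm of bare tube shows between sleeve mouth and cap. Origin: the tip; z along the tube to the cap. In the sleeve it leans 30 degrees, cap toward the rotor axis.
- sample_tube_pellet (a point): The pellet: a point on the sample tube's axis 8 mm above its tip. The tube's frame.
- balance_tube: The balance tube: same as the sample tube but with a blue cap, in the sleeve on the other side of the rotor axis. Stays there. Origin: the tip.
- camera_stand: Stand of the inspection camera, fixed: base 120 (x) x 100 x 12 mm, post 16 mm thick and 304 mm high, 35 mm behind (+x of) the origin. Origin: centre of the underside; the camera looks along its -x axis.
- camera (a joint): Height setting of the inspection camera on its post, m: at 0 the lens centre is 165 mm above the bench, greater is higher. Clamped.
- lens (a point): Centre of the front glass of the inspection camera's lens, 74 mm in front of the stand's origin, within a grey ring light 58 mm wide; the camera looks level, along this point's -x axis.
- view_point (a point): The point in the air 80 mm straight in front of the lens glass where the camera is focused: the pellet belongs here.
- stain_bottle_amber: Amber dropper bottle with a black bulb, 36 x 35 x 97 mm, bystander. Origin: underside.
- stain_bottle_red_cap: Clear blue dropper bottle with a red bulb, 36 x 35 x 97 mm, bystander. Origin: underside.
- timer: White bench timer lying on its back, 70 x 62 x 15 mm, bystander. Origin: underside.
- cover_slips: Small white box of cover slips, 32 x 32 x 19 mm, bystander. Origin: underside.
- beaker: Small glass beaker, 53 x 58 x 68 mm, bystander. Origin: underside.

How it is judged:
By the outcome, as a careful person would: the job done as asked, in the order asked, and still so for the second after the job is handed in, while the arm keeps its last pose, push and grip.
It also fails if it takes over 54 s, if anything falls off the work surface, if the arm or the gripper's body presses on something with over 40 N, if the wrist force passes 120 N, or if a joint passes its speed limit or range.

## Working session

There is one attempt and no reset: what is moved stays moved. The work goes in short steps, Python scripts to look and compute and a tool call to move; the robot and the scene stay as the last step left them, time stands still between calls to the robot, and variables do not carry over. Pictures are saved under pics/ and viewed, at most 10 in all, crops included, and the job is handed in when it is done.

Besides the shell and the picture viewer there is one more tool, called after ">>>" by a JSON object that holds its "fn" and its "kwargs". arm_command: Moves the arm, as the interface text tells. Shifts and turns lie within -1 to 1; 1 stands for 250 mm of shift or 90 degrees of turn. Its arguments: {"type":"object","properties":{"delta_pos":{"type":"array"},"delta_rot":{"type":"array"},"claw":{"type":"array"}},"required":["delta_pos","delta_rot","claw"]}

```bash
mkdir -p pics; python3 - <<'E'
from cell import *
import cv2,numpy as np
s=state();print(s['t'],s['eef_pos'],s['tcp_rot'],s['opening'])
ims=[]
for n in("side","top"):
    im=read_camera(n);cv2.imwrite(f"pics/{n}0.png",im[:,:,::-1])
    c=calibration(n);print(n,np.round(c["camera_matrix"],1).tolist(),np.round(c["T"],3).tolist())
    cv2.imwrite(f"pics/{n}0v.png",cv2.resize(im[:,:,::-1],(800,600)))
E
```

```text
0.0 [200.49810971 591.74142187 232.84742503] [-3.14048751e+00 -1.17069557e-04  2.81483869e+00] 1.0016428338491263
side [[359.8, 0.0, 247.0], [0.0, 359.8, 190.5], [0.0, 0.0, 1.0]] [[0.988, -0.096, 0.12, 377.387], [-0.152, -0.51, 0.847, -985.697], [-0.02, -0.855, -0.518, 709.098], [0.0, 0.0, 0.0, 1.0]]
top [[428.3, 0.0, 259.7], [0.0, 428.3, 197.8], [0.0, 0.0, 1.0]] [[-0.027, -0.994, 0.109, 359.886], [-1.0, 0.026, -0.011, -8.078], [0.008, -0.109, -0.994, 1488.477], [0.0, 0.0, 0.0, 1.0]]
```

View pics/side0v.png

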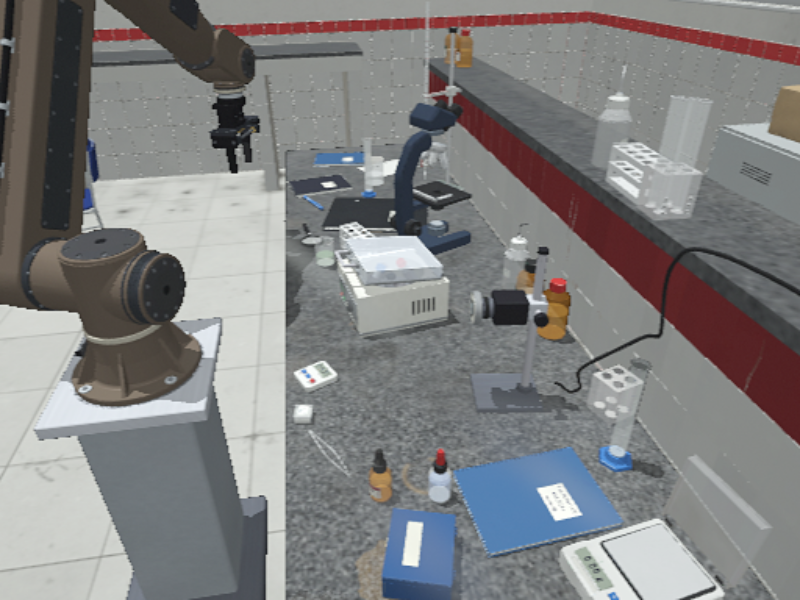

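View pics/top0v.png

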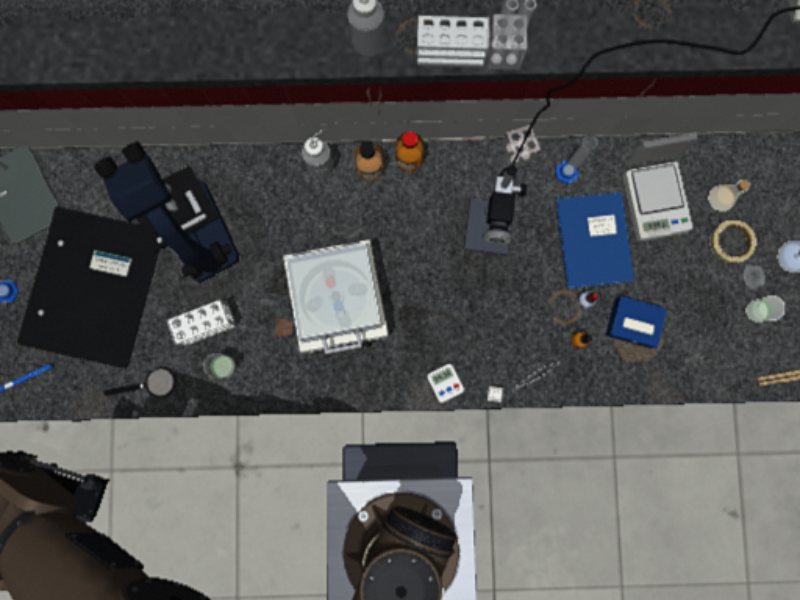

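The top view shows the shut centrifuge at about (336,295), its handle at (343,345), the red cap at (331,283), and the camera lens ring at (498,237) facing the robot. The side view shows the centrifuge at (395,275) and the lens at (478,306). I'll take crops for finer measurement.

```bash
python3 - <<'E'
import cv2,numpy as np
t=cv2.imread("pics/top0.png");s=cv2.imread("pics/side0.png")
f=lambda im,x,y,w,h:cv2.resize(im[y:y+h,x:x+w],(400,300),interpolation=cv2.INTER_CUBIC)
# top crop A: x175-255,y150-235(80x60->5x)
o=np.vstack([np.hstack([f(t,175,170,80,60),f(t,285,110,80,60)]),np.hstack([f(s,205,140,100,75),f(s,280,150,80,60)])])
cv2.imwrite("pics/c0.png",o)
E
```

```text
(no output)
```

View pics/c0.png

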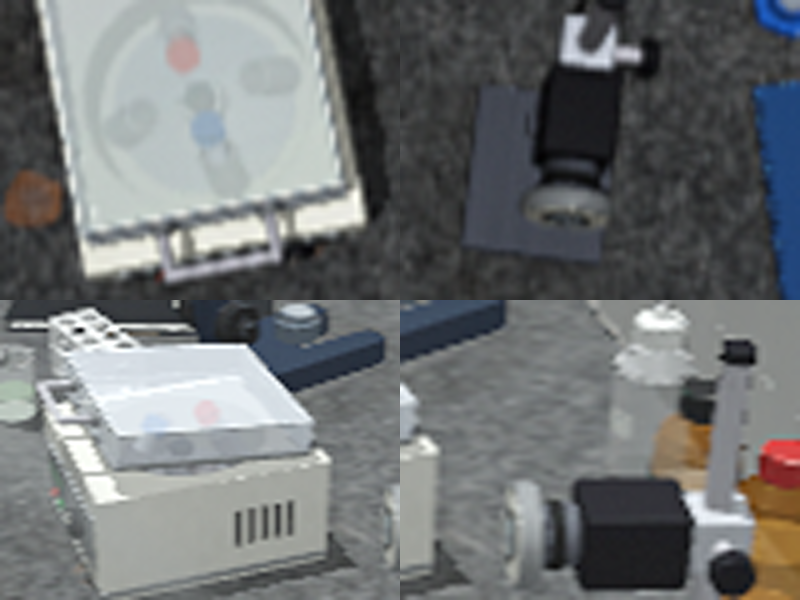

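Top crop: handle bar from (168,276) to (280,256), red cap (183,55), blue (207,128), lens front about (570,215). Side crop: red (207,411), blue (157,428), lens (517,533), handle bar end (45,385).

```bash
cat > h.py <<'E'
from cell import *
import numpy as np,cv2
def ray(c,p):
    d=np.linalg.inv(c["camera_matrix"])@np.array([p[0],p[1],1.]);T=np.array(c["T"])
    d=T[:3,:3]@d;return T[:3,3],d/np.linalg.norm(d)
def onz(c,p,z):
    o,d=ray(c,p);return o+d*(z-o[2])/d[2]
def tri(rs):
    A=sum(np.eye(3)-np.outer(d,d) for o,d in rs);b=sum((np.eye(3)-np.outer(d,d))@o for o,d in rs)
    x=np.linalg.solve(A,b);return x,[np.linalg.norm(np.cross(x-o,d)) for o,d in rs]
E
python3 - <<'E'
from h import *
np.set_printoptions(precision=1,suppress=True)
t=calibration("top");s=calibration("side")
tc=lambda x,y:(175+(x-2)/5,170+(y-2)/5); tl=lambda x,y:(285+(x-402)/5,110+(y-2)/5)
sc=lambda x,y:(205+(x-1.5)/4,140+(y-301.5)/4); sl=lambda x,y:(280+(x-402)/5,150+(y-302)/5)
for n,a,b in (("red",tc(183,55),sc(207,411)),("blue",tc(207,128),sc(157,428)),("lens",tl(570,215),sl(515,533)),("handleL",tc(168,276),sc(45,385))):
    print(n,*tri([ray(t,a),ray(s,b)]))
a=onz(t,tc(168,276),127);b=onz(t,tc(280,256),127);print("bar",a,b,b-a,np.linalg.norm(b-a))
for p in((88,240),(352,185),(85,275),(365,225)):print("lid/deck corner",onz(t,tc(*p),137),onz(t,tc(*p),100))
for p in((478,85),(462,245),(600,260)):print("base",onz(t,tl(*p),12))
E
```

```text
red [570.9 132.6 116.4] [np.float64(0.496517159110658), np.float64(0.4965171591107478)]
blue [523.7 118.3 111.6] [np.float64(0.6389954661946231), np.float64(0.6389954661946757)]
lens [ 636.6 -206.4  197.5] [np.float64(0.07433450875966753), np.float64(0.0743345087597733)]
handleL [428.2 140.3 151.9] [np.float64(2.1238748456331), np.float64(2.1238748456331153)]
bar [427.3 143.1 127. ] [438.2  71.8 127. ] [ 10.8 -71.3   0. ] 72.07952407077639
lid/deck corner [450.9 192.1 137. ] [453.3 197.6 100. ]
lid/deck corner [481.4  24.8 137. ] [484.7  25.7 100. ]
lid/deck corner [428.8 194.2 137. ] [430.7 199.7 100. ]
lid/deck corner [455.8  17.2 137. ] [458.4  17.9 100. ]
base [ 771.3 -173.7   12. ]
base [ 656.7 -158.2   12. ]
base [ 643.6 -254.6   12. ]
```

>>> {"fn": "arm_command", "kwargs": {"delta_pos": [[0.06,-0.13,0],[0.12,-0.26,0],[0.19,-0.39,0],[0.25,-0.52,0],[0.31,-0.645,0]], "delta_rot": [[0,0,-0.046],[0,0,-0.092],[0,0,-0.14],[0,0,-0.186],[0,0,-0.232]], "claw": [0.62,0.62,0.62,0.62,0.62]}}

```text
t: 0.52
eef_pos: [278.3, 429.0, 233.2]
tcp_rot: [-3.141, 0.0, 2.447]
ft_force: [0.1, 0.6, 1.2]
opening: 0.706
grip_force: 0.0
```

>>> {"fn": "arm_command", "kwargs": {"delta_pos": [[0.06,-0.13,0],[0.12,-0.26,0],[0.19,-0.39,0],[0.25,-0.52,0],[0.31,-0.645,0]], "delta_rot": [[0,0,-0.046],[0,0,-0.092],[0,0,-0.14],[0,0,-0.186],[0,0,-0.232]], "claw": [0.62,0.62,0.62,0.62,0.62]}}

```text
t: 0.93
eef_pos: [355.9, 267.7, 233.4]
tcp_rot: [-3.141, 0.0, 2.082]
ft_force: [0.7, 0.5, 0.1]
opening: 0.394
grip_force: 0.0
```

>>> {"fn": "arm_command", "kwargs": {"delta_pos": [[0.06,-0.13,0],[0.12,-0.26,0],[0.18,-0.39,0],[0.24,-0.5,0],[0.24,-0.5,0]], "delta_rot": [[0,0,-0.046],[0,0,-0.092],[0,0,-0.14],[0,0,-0.186],[0,0,-0.232]], "claw": [0.62,0.62,0.62,0.62,0.62]}}

```text
t: 1.35
eef_pos: [417.6, 140.9, 233.4]
tcp_rot: [3.141, 0.001, 1.714]
ft_force: [-0.7, 0.1, -0.2]
opening: 0.381
grip_force: 0.0
```

```bash
python3 - <<'E'
from h import *
s=state();print(s['t'],s['eef_pos'],s['tcp_rot'],s['opening'])
c=calibration("wrist");im=read_camera("wrist")[:,:,::-1]
cv2.imwrite("pics/w1.png",im);np.savez("w1.npz",**c);print(c["T"])
cv2.imwrite("pics/w1v.png",cv2.resize(im,(800,600)))
E
```

```text
1.35 [417.59188763 140.85783924 233.38341625] [3.14100729e+00 6.64821647e-04 1.71435383e+00] 0.3813790396345862
[[ 9.89747568e-01  1.37092243e-01  4.00683110e-02  4.07008121e+02]
 [ 1.42826137e-01 -9.51305904e-01 -2.73162535e-01  2.17767618e+02]
 [ 6.68756217e-04  2.76084757e-01 -9.61133060e-01  3.84879288e+02]
 [ 0.00000000e+00  0.00000000e+00  0.00000000e+00  1.00000000e+00]]
```

View pics/w1v.png

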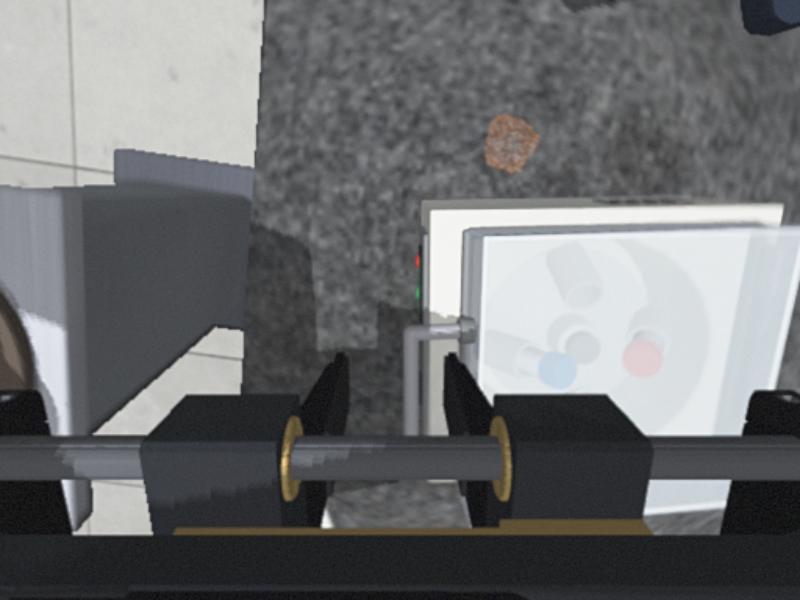

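The wrist view shows the handle bar running straight down the picture at column 411, with its corner at (411,330). The red cap is at (643,357), the blue cap at (557,370) and the nut at (580,347), so the yaw is aligned.

```bash
python3 - <<'E'
from h import *
np.set_printoptions(precision=1,suppress=True)
t=calibration("top");s=calibration("side");w=dict(np.load("w1.npz"))
k=lambda x,y:(x/1.5625,y/1.5625)
tc=lambda x,y:(175+(x-2)/5,170+(y-2)/5);sc=lambda x,y:(205+(x-1.5)/4,140+(y-301.5)/4)
print("corner",tri([ray(w,k(411,330)),ray(t,tc(168,276))]))
print("red",tri([ray(w,k(643,357)),ray(t,tc(183,55)),ray(s,sc(207,411))]))
print("blue",tri([ray(w,k(557,370)),ray(t,tc(207,128)),ray(s,sc(157,428))]))
for p in((411,330),(412,430)):print(onz(w,k(*p),127))
E
```

```text
corner (array([426.2, 140.5, 150.8]), [np.float64(0.08272841589362613), np.float64(0.08272841589356432)])
red (array([570.5, 132.3, 116.2]), [np.float64(0.9717988817419484), np.float64(0.38604986426289795), np.float64(0.9295795819950503)])
blue (array([522.9, 116.6, 112.9]), [np.float64(1.7858534112827107), np.float64(1.639398322256449), np.float64(1.205352196281183)])
[428.3 132.6 127. ]
[438.5  69.8 127. ]
```

Three views agree that the handle bar is at z≈151, so the lid stands slightly ajar (about 0.115 rad). That gives the bar middle at (431.5, 105.5, 151) and the hinge at about (635, 136.5, 101). Next I'll grasp the bar.

>>> {"fn": "arm_command", "kwargs": {"delta_pos": [[0.03,-0.07,0],[0.056,-0.142,0],[0.056,-0.142,-0.05],[0.056,-0.142,-0.1],[0.056,-0.142,-0.1]], "delta_rot": [[0,0,0],[0,0,0],[0,0,0],[0,0,0],[0,0,0]], "claw": [0.75,0.75,0.75,0.75,0.75]}}

```text
t: 1.82
eef_pos: [428.6, 109.1, 206.8]
tcp_rot: [-3.139, -0.0, 1.723]
ft_force: [0.3, 0.5, -1.0]
opening: 0.248
grip_force: 0.0
```

>>> {"fn": "arm_command", "kwargs": {"delta_pos": [[0,0,-0.04],[0,0,-0.08],[0,0,-0.12],[0,0,-0.16],[0,0,-0.205]], "delta_rot": [[0,0,0],[0,0,0],[0,0,0],[0,0,0],[0,0,0]], "claw": [0.75,0.75,0.75,0.75,0.75]}}

```text
t: 2.23
eef_pos: [429.6, 109.6, 157.4]
tcp_rot: [3.141, -0.0, 1.724]
ft_force: [0.5, 0.6, 0.2]
opening: 0.254
grip_force: 0.0
```

>>> {"fn": "arm_command", "kwargs": {"delta_pos": [[0,0,0],[0,0,0],[0,0,0],[0,0,0],[0,0,0]], "delta_rot": [[0,0,0],[0,0,0],[0,0,0],[0,0,0],[0,0,0]], "claw": [0.8,0.85,0.9,0.95,1]}}

```text
t: 2.65
eef_pos: [430.8, 109.3, 158.1]
tcp_rot: [3.138, -0.0, 1.722]
ft_force: [3.7, 2.3, -1.2]
opening: 0.072
grip_force: 30.0
```

>>> {"fn": "arm_command", "kwargs": {"delta_pos": [[0,0,0],[0,0,0],[0,0,0],[0,0,0],[0,0,0]], "delta_rot": [[0,0,0],[0,0,0],[0,0,0],[0,0,0],[0,0,0]], "claw": [1,1,1,1,1]}}

```text
t: 3.07
eef_pos: [430.7, 109.3, 158.0]
tcp_rot: [3.138, -0.0, 1.722]
ft_force: [4.7, 3.7, -0.6]
opening: 0.075
grip_force: 30.0
```

```bash
python3 -c "
import numpy as np
a=np.r_[np.linspace(.2385,1.65,26)]
p=np.c_[-211.6*np.cos(a)*np.cos(.151),-211.6*np.cos(a)*np.sin(.151),211.6*np.sin(a)]/250
for k in range(5): print(np.round(p[5*k+1:5*k+6]-p[5*k],3).tolist())"
```

```text
[[0.012, 0.002, 0.046], [0.027, 0.004, 0.091], [0.045, 0.007, 0.136], [0.065, 0.01, 0.179], [0.087, 0.013, 0.221]]
[[0.025, 0.004, 0.041], [0.052, 0.008, 0.08], [0.081, 0.012, 0.118], [0.112, 0.017, 0.154], [0.145, 0.022, 0.188]]
[[0.035, 0.005, 0.032], [0.072, 0.011, 0.062], [0.11, 0.017, 0.09], [0.15, 0.023, 0.116], [0.191, 0.029, 0.14]]
[[0.042, 0.006, 0.021], [0.086, 0.013, 0.04], [0.13, 0.02, 0.056], [0.176, 0.027, 0.069], [0.222, 0.034, 0.08]]
[[0.047, 0.007, 0.008], [0.093, 0.014, 0.014], [0.141, 0.021, 0.017], [0.188, 0.029, 0.017], [0.235, 0.036, 0.015]]
```

>>> {"fn": "arm_command", "kwargs": {"delta_pos": [[0.012,0.002,0.046],[0.027,0.004,0.091],[0.045,0.007,0.136],[0.065,0.01,0.179],[0.087,0.013,0.221]], "delta_rot": [[0,0,0],[0,0,0],[0,0,0],[0,0,0],[0,0,0]], "claw": [1,1,1,1,1]}}

```text
t: 3.48
eef_pos: [452.4, 112.5, 213.5]
tcp_rot: [3.139, -0.0, 1.722]
ft_force: [8.0, 3.0, -9.4]
opening: 0.071
grip_force: 30.0
```

>>> {"fn": "arm_command", "kwargs": {"delta_pos": [[0.025,0.004,0.041],[0.052,0.008,0.08],[0.081,0.012,0.118],[0.112,0.017,0.154],[0.145,0.022,0.188]], "delta_rot": [[0,0,0],[0,0,0],[0,0,0],[0,0,0],[0,0,0]], "claw": [1,1,1,1,1]}}

```text
t: 3.9
eef_pos: [487.1, 118.2, 260.1]
tcp_rot: [-3.14, -0.001, 1.722]
ft_force: [-2.6, 3.8, -2.2]
opening: 0.076
grip_force: 29.9
```

>>> {"fn": "arm_command", "kwargs": {"delta_pos": [[0.035,0.005,0.032],[0.072,0.011,0.062],[0.11,0.017,0.09],[0.15,0.023,0.116],[0.191,0.029,0.14]], "delta_rot": [[0,0,0],[0,0,0],[0,0,0],[0,0,0],[0,0,0]], "claw": [1,1,1,1,1]}}

```text
t: 4.32
eef_pos: [534.4, 125.4, 295.8]
tcp_rot: [-3.14, -0.001, 1.722]
ft_force: [-5.4, 2.6, 3.3]
opening: 0.07
grip_force: 30.1
```

>>> {"fn": "arm_command", "kwargs": {"delta_pos": [[0.042,0.006,0.021],[0.086,0.013,0.04],[0.13,0.02,0.056],[0.176,0.027,0.069],[0.222,0.034,0.08]], "delta_rot": [[0,0,0],[0,0,0],[0,0,0],[0,0,0],[0,0,0]], "claw": [1,1,1,1,1]}}

```text
t: 4.73
eef_pos: [590.5, 134.4, 316.1]
tcp_rot: [3.142, -0.002, 1.722]
ft_force: [-5.3, 5.1, 6.9]
opening: 0.074
grip_force: 30.0
```

>>> {"fn": "arm_command", "kwargs": {"delta_pos": [[0.047,0.007,0.008],[0.093,0.014,0.014],[0.141,0.021,0.017],[0.188,0.029,0.017],[0.22,0.034,0.016]], "delta_rot": [[0,0,0],[0,0,0],[0,0,0],[0,0,0],[0,0,0]], "claw": [1,1,1,1,1]}}

```text
t: 5.15
eef_pos: [646.1, 143.0, 319.8]
tcp_rot: [3.141, -0.001, 1.722]
ft_force: [-1.9, 5.6, 4.6]
opening: 0.076
grip_force: 30.1
```

>>> {"fn": "arm_command", "kwargs": {"delta_pos": [[0,0,0],[0,0,0],[0,0,0],[0,0,0],[0,0,0]], "delta_rot": [[0,0,0],[0,0,0],[0,0,0],[0,0,0],[0,0,0]], "claw": [0.9,0.75,0.7,0.7,0.7]}}

```text
t: 5.57
eef_pos: [645.5, 141.8, 318.6]
tcp_rot: [-3.141, 0.0, 1.721]
ft_force: [0.2, 0.3, -0.9]
opening: 0.289
grip_force: 0.0
```

>>> {"fn": "arm_command", "kwargs": {"delta_pos": [[0,0,0.03],[0,0,0.08],[0,0,0.15],[0,0,0.22],[0,0,0.3]], "delta_rot": [[0,0,0],[0,0,0],[0,0,0],[0,0,0],[0,0,0]], "claw": [0.7,0.7,0.7,0.7,0.7]}}

```text
t: 5.98
eef_pos: [645.6, 141.8, 394.5]
tcp_rot: [-3.141, 0.0, 1.721]
ft_force: [-0.1, 0.4, -0.5]
opening: 0.3
grip_force: 0.0
```

>>> {"fn": "arm_command", "kwargs": {"delta_pos": [[-0.1,-0.03,0],[-0.22,-0.05,0],[-0.34,-0.08,0],[-0.46,-0.1,0],[-0.58,-0.13,0]], "delta_rot": [[0,0,-0.06],[0,0,-0.12],[0,0,-0.18],[0,0,-0.24],[0,0,-0.3]], "claw": [0.56,0.56,0.56,0.56,0.56]}}

```text
t: 6.4
eef_pos: [499.2, 109.2, 394.0]
tcp_rot: [3.141, -0.0, 1.246]
ft_force: [0.3, -0.5, 0.6]
opening: 0.442
grip_force: 0.0
```

>>> {"fn": "arm_command", "kwargs": {"delta_pos": [[0,0,-0.07],[0,0,-0.14],[0,0,-0.21],[0,0,-0.28],[0,0,-0.36]], "delta_rot": [[0,0,-0.06],[0,0,-0.12],[0,0,-0.18],[0,0,-0.24],[0,0,-0.3]], "claw": [0.56,0.56,0.56,0.56,0.56]}}

```text
t: 6.82
eef_pos: [500.9, 109.4, 303.8]
tcp_rot: [3.14, -0.001, 0.774]
ft_force: [-0.1, -0.4, 0.5]
opening: 0.439
grip_force: 0.0
```

>>> {"fn": "arm_command", "kwargs": {"delta_pos": [[0,0,0],[0,0,0],[0,0,0],[0,0,0],[0,0,0]], "delta_rot": [[0,0,-0.06],[0,0,-0.12],[0,0,-0.18],[0,0,-0.24],[0,0,-0.3]], "claw": [0.56,0.56,0.56,0.56,0.56]}}

```text
t: 7.23
eef_pos: [500.9, 109.4, 304.1]
tcp_rot: [3.141, -0.0, 0.303]
ft_force: [-0.7, -0.4, -0.6]
opening: 0.44
grip_force: 0.0
```

```bash
python3 - <<'E'
from h import *
s=state();print(s['t'],s['eef_pos'],s['tcp_rot'],s['opening'],np.round(s['joints'],2))
c=calibration("wrist");im=read_camera("wrist")[:,:,::-1]
cv2.imwrite("pics/w2.png",im);np.savez("w2.npz",**c);print(np.round(c["T"],2).tolist())
sd=read_camera("side")[:,:,::-1];cv2.imwrite("pics/side2.png",sd)
o=np.hstack([cv2.resize(im,(400,300)),cv2.resize(sd[60:240,140:380],(400,300))])
cv2.imwrite("pics/v2.png",np.vstack([o[:,:400],o[:,400:]]))
E
```

```text
7.2333 [500.85408083 109.35007281 304.08969873] [ 3.14133513e+00 -4.32444667e-04  3.03002409e-01] 0.439800495766625 [ 0.09  0.26  1.73 -0.    1.15  1.35]
[[0.3, -0.92, -0.26, 575.64], [-0.95, -0.29, -0.08, 132.46], [0.0, 0.27, -0.96, 455.68], [0.0, 0.0, 0.0, 1.0]]
```

View pics/v2.png

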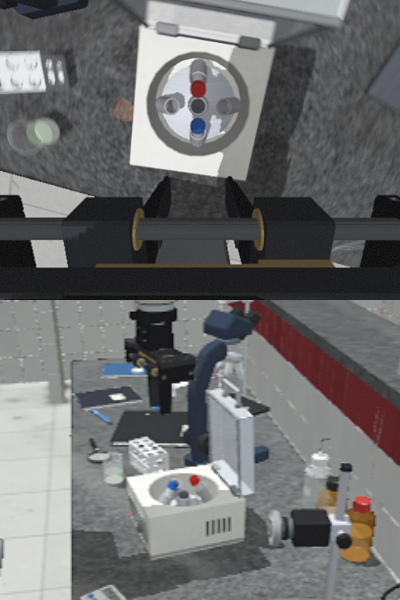

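The lid stands upright and clear in the side view. In the wrist view the red cap is at (198,88), the nut at (198,105) and the blue cap at (198,125), so the tool yaw lines up with the rotor.

```bash
cat >> h.py <<'E'
def blob(im,col,near=None):
    h=cv2.cvtColor(im,cv2.COLOR_BGR2HSV)
    m=((cv2.inRange(h,(0,130,70),(6,255,255))|cv2.inRange(h,(172,130,70),(180,255,255))) if col=="r" else cv2.inRange(h,(100,120,70),(125,255,255)))
    n,l,st,ce=cv2.connectedComponentsWithStats(m)
    b=[(st[i,4],ce[i],st[i,:4]) for i in range(1,n) if st[i,4]>8]
    return sorted(b,key=lambda q:np.hypot(*(q[1]-near)))[0] if near is not None else b
E
python3 - <<'E'
from h import *
np.set_printoptions(precision=1,suppress=True)
t=calibration("top");s=calibration("side");w=dict(np.load("w2.npz"))
tp=read_camera("top")[:,:,::-1];cv2.imwrite("pics/top2.png",tp)
wi=cv2.imread("pics/w2.png");si=cv2.imread("pics/side2.png")
P={}
for c,nw,ns,nt in(("r",(253,113),(256,168),(211,181)),("b",(253,160),(244,172),(216,195))):
    a=blob(wi,c,nw);b=blob(si,c,ns);d=blob(tp,c,nt)
    print(c,a,b,d)
    P[c]=tri([ray(w,a[1]),ray(s,b[1])]);print(P[c], tri([ray(w,a[1]),ray(t,d[1])]))
    print("z121:",onz(w,a[1],118))
v=P["r"][0]-P["b"][0];print("yaw",np.arctan2(v[1],v[0]),np.hypot(v[0],v[1]))
E
```

```text
r (np.int32(320), array([253.3, 113.4]), array([245, 103,  18,  22], dtype=int32)) (np.int32(27), array([256.1, 167.5]), array([254, 165,   6,   6], dtype=int32)) (np.int32(90), array([262. ,  88.7]), array([257,  84,  11,  11], dtype=int32))
(array([570.7, 131. , 116.9]), [np.float64(0.5362476239928791), np.float64(0.5362476239927545)]) (array([577.8,  56.6, 916.5]), [np.float64(78.05147606327901), np.float64(78.05147606327904)])
z121: [571.3 130.9 118. ]
b (np.int32(289), array([252.9, 160.8]), array([244, 151,  18,  21], dtype=int32)) (np.int32(23), array([243.4, 171. ]), array([241, 169,   6,   5], dtype=int32)) (np.int32(116), array([361.4, 110.9]), array([355, 102,  15,  16], dtype=int32))
(array([522.4, 116.1, 115.6]), [np.float64(0.011858527967522143), np.float64(0.01185852796740434)]) (array([585.6,   8. , 965.4]), [np.float64(163.44667305327815), np.float64(163.44667305327812)])
z121: [522.8 116.3 118. ]
yaw 0.29823984882162974 50.542744677679806
```

>>> {"fn": "arm_command", "kwargs": {"delta_pos": [[0.03,0.01,-0.06],[0.06,0.02,-0.13],[0.1,0.03,-0.21],[0.13,0.04,-0.3],[0.164,0.051,-0.38]], "delta_rot": [[0.02,-0.064,0],[0.039,-0.128,0],[0.059,-0.191,0],[0.078,-0.255,0],[0.098,-0.319,0]], "claw": [0.56,0.56,0.56,0.56,0.56]}}

```text
t: 7.8
eef_pos: [539.0, 123.4, 214.3]
tcp_rot: [3.141, -0.496, 0.315]
ft_force: [1.1, 2.1, 0.6]
opening: 0.437
grip_force: 0.0
```

>>> {"fn": "arm_command", "kwargs": {"delta_pos": [[0,0,0],[0,0,0],[0,0,0],[0,0,0],[0,0,0]], "delta_rot": [[0,0,0],[0,0,0],[0,0,0],[0,0,0],[0,0,0]], "claw": [0.56,0.56,0.56,0.56,0.56]}}

```text
t: 8.22
eef_pos: [540.1, 124.4, 216.2]
tcp_rot: [-3.138, -0.494, 0.313]
ft_force: [0.3, 0.1, 1.1]
opening: 0.438
grip_force: 0.0
```

```bash
python3 - <<'E'
from h import *
from scipy.spatial.transform import Rotation as R
np.set_printoptions(precision=3,suppress=True)
s=state();r=R.from_euler('xyz',s['tcp_rot']).as_matrix();print(s['t'],s['eef_pos'],s['opening'],r)
c=calibration("wrist");im=read_camera("wrist")[:,:,::-1];cv2.imwrite("pics/w3.png",im)
w=dict(np.load("w2.npz"));sc=calibration("side")
b=blob(im,"r");print(b)
b=max(b,key=lambda q:q[0]);bw=blob(cv2.imread("pics/w2.png"),"r",(253,113));bs=blob(cv2.imread("pics/side2.png"),"r",(256,168))
print(tri([ray(c,b[1]),ray(w,bw[1])]),tri([ray(c,b[1]),ray(w,bw[1]),ray(sc,bs[1])]))
E
```

```text
8.2167 [540.122 124.387 216.16 ] 0.4380250354186241 [[ 0.838  0.309  0.45 ]
 [ 0.271 -0.951  0.149]
 [ 0.474 -0.003 -0.881]]
[(np.int32(279), array([503.846,   9.14 ]), array([497,   0,  15,  20], dtype=int32)), (np.int32(479), array([255.635, 224.772]), array([244, 212,  24,  26], dtype=int32))]
(array([571.034, 131.469, 111.337]), [np.float64(0.6141203672099756), np.float64(0.61412036720994)]) (array([570.599, 131.428, 116.634]), [np.float64(0.5833025084416622), np.float64(0.8543928876173342), np.float64(0.31783489151134825)])
```

View pics/w3.png

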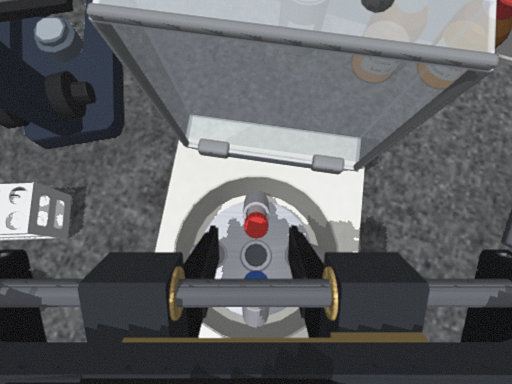

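>>> {"fn": "arm_command", "kwargs": {"delta_pos": [[0.002,-0.002,-0.05],[0.004,-0.005,-0.1],[0.006,-0.007,-0.15],[0.007,-0.009,-0.19],[0.007,-0.009,-0.19]], "delta_rot": [[0.006,-0.018,0],[0.006,-0.018,0],[0.006,-0.018,0],[0.006,-0.018,0],[0.006,-0.018,0]], "claw": [0.56,0.56,0.56,0.56,0.56]}}

```text
t: 8.68
eef_pos: [541.0, 122.1, 166.2]
tcp_rot: [-3.136, -0.521, 0.311]
ft_force: [0.8, -0.3, -0.3]
opening: 0.442
grip_force: 0.0
```

```bash
python3 - <<'E'
from h import *
from scipy.spatial.transform import Rotation as R
np.set_printoptions(precision=3,suppress=True)
s=state();r=R.from_euler('xyz',s['tcp_rot']).as_matrix();print(s['t'],s['eef_pos'],r[:,2],r[:,1])
d=np.array([570.5,131.1,116.5])-s['eef_pos'];print(d,d/250)
E
```

```text
8.6833 [540.971 122.072 166.221] [ 0.472  0.158 -0.868] [ 0.309 -0.951 -0.005]
[ 29.529   9.028 -49.721] [ 0.118  0.036 -0.199]
```

>>> {"fn": "arm_command", "kwargs": {"delta_pos": [[0.03,0.009,-0.05],[0.06,0.018,-0.1],[0.09,0.027,-0.15],[0.118,0.036,-0.2],[0.118,0.036,-0.2]], "delta_rot": [[0,0,0],[0,0,0],[0,0,0],[0,0,0],[0,0,0]], "claw": [0.56,0.56,0.56,0.56,0.56]}}

```text
t: 9.1
eef_pos: [571.7, 131.5, 116.6]
tcp_rot: [-3.135, -0.523, 0.311]
ft_force: [-0.5, -0.1, 0.3]
opening: 0.44
grip_force: 0.0
```

>>> {"fn": "arm_command", "kwargs": {"delta_pos": [[0,0,0],[0,0,0],[0,0,0],[0,0,0],[0,0,0]], "delta_rot": [[0,0,0],[0,0,0],[0,0,0],[0,0,0],[0,0,0]], "claw": [0.65,0.72,0.8,0.85,0.85]}}

```text
t: 9.52
eef_pos: [570.8, 131.0, 118.2]
tcp_rot: [-3.137, -0.524, 0.312]
ft_force: [-1.6, -0.1, 3.2]
opening: 0.203
grip_force: 30.0
```

>>> {"fn": "arm_command", "kwargs": {"delta_pos": [[0,0,0],[0,0,0],[0,0,0],[0,0,0],[0,0,0]], "delta_rot": [[0,0,0],[0,0,0],[0,0,0],[0,0,0],[0,0,0]], "claw": [0.9,1,1,1,1]}}

```text
t: 9.93
eef_pos: [570.8, 131.0, 118.0]
tcp_rot: [-3.137, -0.523, 0.311]
ft_force: [-2.9, -0.2, 6.8]
opening: 0.2
grip_force: 30.0
```

>>> {"fn": "arm_command", "kwargs": {"delta_pos": [[-0.012,-0.004,0.022],[-0.037,-0.012,0.068],[-0.062,-0.02,0.113],[-0.093,-0.029,0.169],[-0.124,-0.039,0.225]], "delta_rot": [[0,0,0],[0,0,0],[0,0,0],[0,0,0],[0,0,0]], "claw": [1,1,1,1,1]}}

```text
t: 10.35
eef_pos: [539.2, 121.0, 174.0]
tcp_rot: [-3.137, -0.522, 0.311]
ft_force: [-0.3, 0.7, -0.8]
opening: 0.2
grip_force: 30.0
```

>>> {"fn": "arm_command", "kwargs": {"delta_pos": [[-0.01,0,0.06],[-0.02,0,0.14],[-0.02,0,0.22],[-0.02,0,0.32],[-0.02,0,0.44]], "delta_rot": [[0,0,0],[0,0,0],[0,0,0],[0,0,0],[0,0,0]], "claw": [1,1,1,1,1]}}

```text
t: 10.77
eef_pos: [534.0, 120.8, 283.9]
tcp_rot: [-3.137, -0.52, 0.311]
ft_force: [0.1, 0.0, -0.5]
opening: 0.199
grip_force: 30.0
```

>>> {"fn": "arm_command", "kwargs": {"delta_pos": [[0,0,0],[0,0,0],[0,0,0],[0,0,0],[0,0,0]], "delta_rot": [[-0.02,0.064,0],[-0.039,0.128,0],[-0.059,0.191,0],[-0.078,0.255,0],[-0.098,0.319,0]], "claw": [1,1,1,1,1]}}

```text
t: 11.18
eef_pos: [534.7, 120.9, 284.5]
tcp_rot: [-3.132, 0.006, 0.309]
ft_force: [-0.8, -0.0, -1.0]
opening: 0.2
grip_force: 30.0
```

```bash
python3 - <<'E'
from h import *
s=state();print(s['t'],s['eef_pos'],s['tcp_rot'],s['opening'],s['grip_force'])
sd=read_camera("side")[:,:,::-1];tp=read_camera("top")[:,:,::-1]
cv2.imwrite("pics/side4.png",sd);cv2.imwrite("pics/top4.png",tp)
f=lambda i:cv2.resize(i,(400,300),interpolation=cv2.INTER_CUBIC)
cv2.imwrite("pics/v4.png",np.vstack([np.hstack([f(sd[100:220,190:350]),f(sd[175:220,280:340])]),np.hstack([f(tp[100:220,190:350]),f(tp[130:175,290:350])])]))
E
```

```text
11.1833 [534.6664492  120.87160234 284.53418612] [-3.13162825  0.0057984   0.3086332 ] 0.200330936912441 29.99996691942215
```

View pics/v4.png

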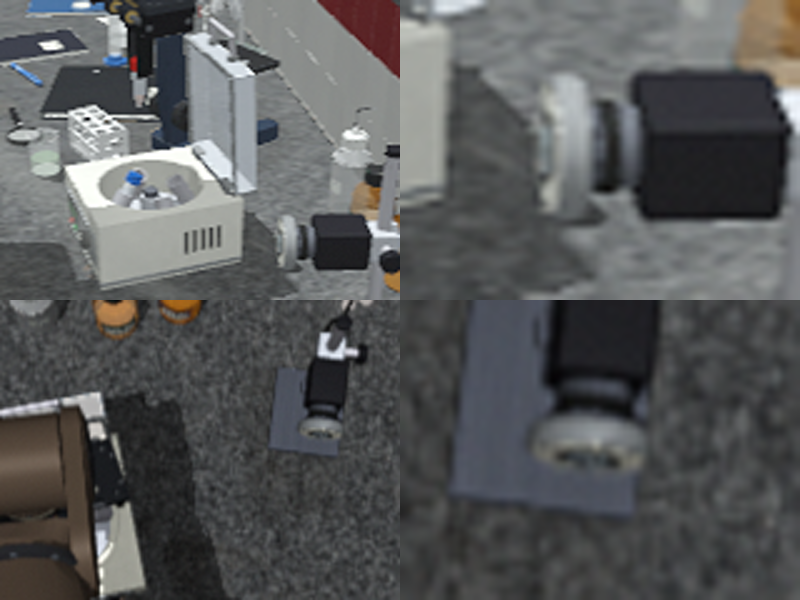

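The tube is out and held upright, and the blue tube is still in the rotor. The lens ring face is at about (547,147) in the side crop and (586,452) in the top crop. This and the stand's base edges (yaw −7.7°) both put the lens near (636.5,−205.5,197.5), which puts the view point at about (557,−195,197.5).

>>> {"fn": "arm_command", "kwargs": {"delta_pos": [[0.01,-0.1,0],[0.02,-0.23,0],[0.03,-0.37,0],[0.04,-0.51,0],[0.044,-0.64,0]], "delta_rot": [[0,0,-0.03],[0,0,-0.06],[0,0,-0.09],[0,0,-0.12],[0,0,-0.14]], "claw": [1,1,1,1,1]}}

```text
t: 11.7
eef_pos: [545.3, -40.5, 283.6]
tcp_rot: [-3.131, -0.002, 0.087]
ft_force: [-0.3, -0.2, -0.1]
opening: 0.2
grip_force: 30.0
```

>>> {"fn": "arm_command", "kwargs": {"delta_pos": [[0.01,-0.14,-0.02],[0.02,-0.28,-0.05],[0.03,-0.42,-0.08],[0.04,-0.54,-0.1],[0.046,-0.62,-0.12]], "delta_rot": [[0,0,-0.03],[0,0,-0.06],[0,0,-0.09],[0,0,-0.12],[0,0,-0.14]], "claw": [1,1,1,1,1]}}

```text
t: 12.12
eef_pos: [556.7, -196.5, 253.1]
tcp_rot: [-3.131, -0.001, -0.134]
ft_force: [0.7, 0.1, -0.4]
opening: 0.199
grip_force: 30.0
```

>>> {"fn": "arm_command", "kwargs": {"delta_pos": [[0,0,0],[0,0,0],[0,0,0],[0,0,0],[0,0,0]], "delta_rot": [[0,0,0],[0,0,0],[0,0,0],[0,0,0],[0,0,0]], "claw": [1,1,1,1,1]}}

```text
t: 12.53
eef_pos: [557.4, -192.7, 254.2]
tcp_rot: [-3.13, 0.0, -0.129]
ft_force: [0.5, -0.4, -0.0]
opening: 0.201
grip_force: 30.0
```

```bash
python3 - <<'E'
from h import *
from scipy.spatial.transform import Rotation as R
np.set_printoptions(precision=4,suppress=True)
s=state();print(s['t'],s['eef_pos'],R.from_euler('xyz',s['tcp_rot']).as_matrix())
sd=read_camera("side")[:,:,::-1];w=read_camera("wrist")[:,:,::-1]
cv2.imwrite("pics/side5.png",sd);cv2.imwrite("pics/w5.png",w);np.savez("w5.npz",**calibration("wrist"))
c=calibration("side");T=np.linalg.inv(c["T"])
for p in((557.2,-194.7,197.5),(636.5,-205.4,197.5)):
    q=c["camera_matrix"]@(T@[*p,1])[:3];print(q[:2]/q[2])
f=lambda i:cv2.resize(i,(400,300),interpolation=cv2.INTER_CUBIC)
cv2.imwrite("pics/v5.png",np.vstack([cv2.resize(sd[150:225,240:340],(800,600),interpolation=cv2.INTER_CUBIC)]))
E
```

```text
12.5333 [ 557.3521 -192.7136  254.1829] [[ 0.9917 -0.1282  0.0011]
 [-0.1282 -0.9917  0.0112]
 [-0.0003 -0.0112 -0.9999]]
[272.3788 196.8222]
[302.4399 196.0015]
```

View pics/v5.png

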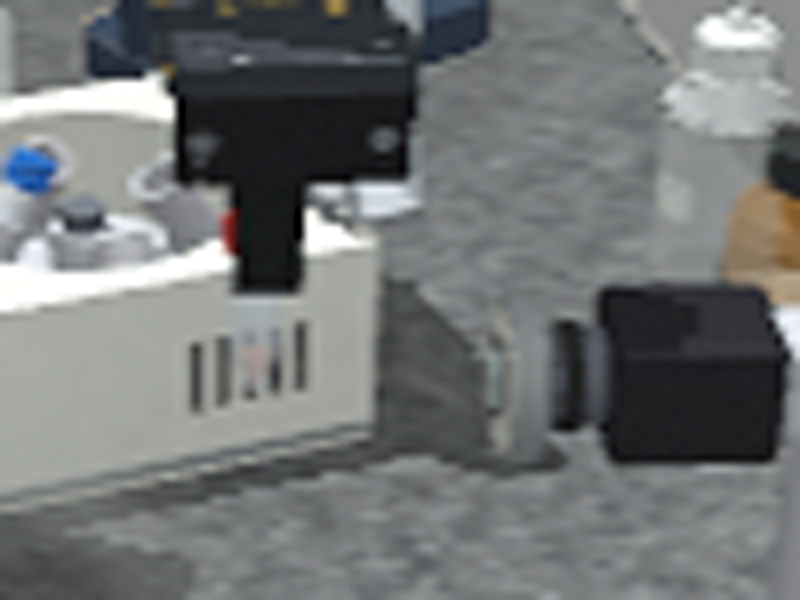

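```bash
python3 - <<'E'
from h import *
a=cv2.imread("pics/side4.png").astype(int);b=cv2.imread("pics/side5.png").astype(int)
sl=np.s_[182:206,264:282]
d=b[sl]-a[sl];print(np.abs(d).sum(2))
hs=cv2.cvtColor(b[sl].astype(np.uint8),cv2.COLOR_BGR2LAB).astype(int);ha=cv2.cvtColor(a[sl].astype(np.uint8),cv2.COLOR_BGR2LAB).astype(int)
print((hs-ha)[:,:,1])
f=lambda i,n=16:cv2.resize(i.astype(np.uint8),None,fx=n,fy=n,interpolation=cv2.INTER_NEAREST)
z=np.s_[178:210,262:284]
w=cv2.imread("pics/w5.png")
cv2.imwrite("pics/v6.png",np.vstack([np.hstack([f(a[z],9),f(b[z],9),f(np.clip(np.abs(b[z]-a[z])*2,0,255),9)])[:,:594],cv2.resize(w,(594,300))])[:590])
E
```

```text
[[204 207 210 210 148 204 507 488 491 472 457 451 464 374  84   4  10  10]
 [203 205 204 211 114 211 460 427 411 404 407 424 437 365  76   8   1   1]
 [129  97  24   6  74 278 448 435 423 415 418 421 425 365  76  11   1   2]
 [ 12   7   4   6  71 287 441 443 428 424 426 431 448 265  53   9   2   0]
 [  4   2   1   3  76 255 310 304 297 305 300 305 319 164  29   4   0   2]
 [  0   0   2   4  11  18  28  35  39  37  22  22  25  17  10   2   0   2]
 [  0   2   0   2   5  12  14  17  18  16  11   4   4   2   3   0   0   1]
 [  0   1   2   0   5  11  13  14  15  13  13   9   2   3   0   2   0   2]
 [  5   2   1   0   5   9  14  14  12  13  14  12   1   1   3   0   3   2]
 [  1   0   2   1   5  15  53 106  30  73 233  46   7   0   1   1   3   1]
 [  1   2   1   5   9  15  68 204  45  64 223  38   6   5   0   1   0   0]
 [  1   3   2   2   8  19  84 247  33  53 207  17   3   5   2   1   3   2]
 [  1   2   4   1  13  34  82 248  19  37 166   5   4   4   1   0   0   2]
 [  1   1   2   1   5  41  60 228  17  15  70   3   3   3   2   0   1   2]
 [  2   1   2   1   3  15  81 218   9  46   7   0 
[... 1369 characters left out ...]
 0  0  0  0  0]
 [ 0  0  0  0 -1  1  4  4  6  5  2  1 -1 -1  0  0  0  0]
 [ 1 -1  0 -1  0  1  3  4  6  4 -2  0  0 -1  1  0  1  0]
 [ 0 -1  0  0  0 -1  2  3  3  3 -1  0  0 -1  0  0  1  0]
 [ 0  0  0  0  1 -1  2  2  2  0  0  0  0  0 -1  0  0  0]
 [ 0  0  0  0  0  1  0  2  1  0 -1  0  0  0  0  0  0  0]
 [ 0  0  0 -1  0 -1  0  1  0  0  0  0 -1 -1  0  0  0  0]
 [ 1  0  0 -1  0  0  0  0  0  0  0  0  0  0  0  0 -1  0]
 [ 1  0 -1  0  0  0  0  0  0  0  1  0  0  1  0  0  0  0]
 [ 0  0  0  0  0  0  0 -1  0  1 -1  0  0 -1  0  0  0  0]
 [ 0  0  0  0  1  0  0  0  0  0  0  0  0  0  0  0  0  1]
 [ 0  0  0  0 -1  0  0  0  0  0  0  0  0  1 -1  0  1  1]
 [ 1  0  0  0  0  0  0  0  0  0  1  1  0  0 -1  0  0  1]]
```

View pics/v6.png

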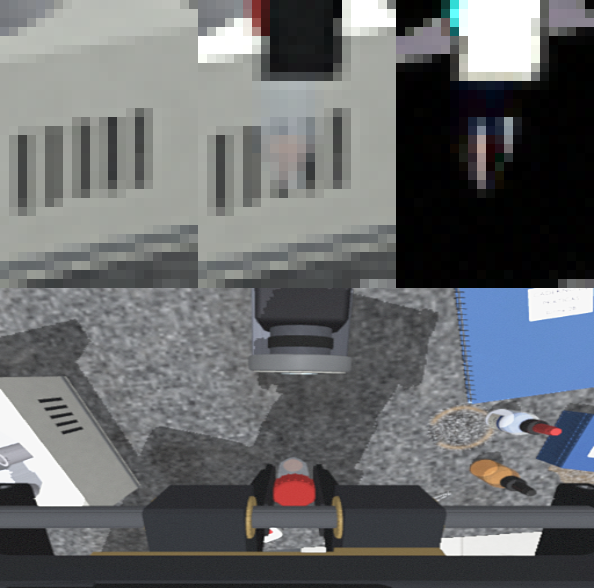

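```bash
python3 - <<'E'
from h import *
np.set_printoptions(precision=1,suppress=True)
w=dict(np.load("w5.npz"));s=calibration("side");t=calibration("top");T=np.linalg.inv(s["T"])
im=cv2.imread("pics/w5.png")
g=im[85:118,205:312].astype(int)
# ring silhouette ends on the rows of its front part
for r in range(96,112):
    row=im[r,200:315].astype(int).mean(1);print(r,row[::5].astype(int))
k=lambda x,y:((x+.5)/1.1602-.5,(y-288+.5)/.78125-.5)
print("ring ends z=lens",onz(w,k(249,365),197),onz(w,k(351,365),197),"front rim top",onz(w,k(300,355),226))
b=[q for q in blob(im,"r") if q[0]>100];print(b)
print("tip ray",[onz(w,k(293,461),z) for z in(189,197)])
P=lambda p:(lambda q:q[:2]/q[2])(s["camera_matrix"]@(T@[*p,1])[:3])
e=state()['eef_pos'];z=np.array([.0011,.0112,-.9999])
for d in(-5,19,35,57,65):print(d,P(e+z*d))
print("tip tri",tri([ray(s,(271.4,199.0)),ray(w,k(293,461))]))
print("lens side ray at plane x.. ",tri([ray(s,(301.4,196.8)),ray(t,(317.9,152.6))]))
E
```

```text
96 [102 123 109 100 115 118 126 128 131 136 141 147 148 142 137 133 130 126
 124 123 110  88  82]
97 [102 120 104  98 112 119 124 127 131 136 141 147 148 140 137 134 132 131
 126 120 108  82  85]
98 [101 114 101  97 113 121 126 127 129 137 140 146 146 142 138 134 129 126
 124 115 108  85  91]
99 [ 99 109  99 102 115 118 124 125 130 138 139 146 147 143 136 132 129 124
 126 119 107  87  91]
100 [ 98 110 109  99 111 120 125 125 131 134 140 147 146 142 136 133 130 131
 126 115 109  82  89]
101 [ 99 115 117 100 110 119 126 127 131 134 139 143 147 142 138 133 130 127
 125 119 109  84  92]
102 [ 93 121 133 100 113 120 126 127 133 134 138 143 144 137 138 133 130 126
 122 117 105  83  82]
103 [ 90 126 134  98 113 116 125 125 130 135 138 144 141 139 132 134 128 127
 124 116 106  80  84]
104 [ 91 122 128 111 103 110 111 122 127 128 131 134 134 132 130 129 129 128
 120 115 104  81  77]
105 [ 97 118 124 130 117 112 116 122 106 111 112 111 115 116 119 119 122 119
 117 115 104  80  73]
106 [100 115 117 141 153 173 181 189 192 195 172 176 151 152 125 123 106 110
 104 103  96  85  81]
107 [105 112 11
[... 440 characters left out ...]
6  90  89  88  73
  81  82  88  86  76]
ring ends z=lens [ 644.6 -178.4  197. ] [ 637.2 -234.7  197. ] front rim top [ 646.7 -207.2  226. ]
[(np.int32(247), array([471.3, 181. ]), array([459, 174,  25,  15], dtype=int32)), (np.int32(1299), array([253.1, 259. ]), array([235, 238,  37,  41], dtype=int32))]
tip ray [array([ 554.5, -191.3,  189. ]), array([ 557.5, -191.8,  197. ])]
-5 [272.7 176.3]
19 [272.5 184.3]
35 [272.4 189.5]
57 [272.3 196.5]
65 [272.2 199. ]
tip tri (array([ 555. , -191.5,  189.1]), [np.float64(0.4192236678860541), np.float64(0.4192236678861014)])
lens side ray at plane x..  (array([ 635.6, -204.3,  194.8]), [np.float64(1.4833218164362756), np.float64(1.483321816436387)])
```

```bash
python3 - <<'E'
from h import *
np.set_printoptions(precision=1,suppress=True)
w=dict(np.load("w5.npz"));s=calibration("side")
print([onz(w,(258.3,r),226) for r in(104.5,105.5,106.5)], onz(w,(258.3,109.5),205))
for px in((301.4,196.3),(301.4,196.8),(302.4,196.8)):
    o,d=ray(s,px)
    k=(-205.5-o[1])/d[1];print("side ray at y=-205.5",o+k*d)
# ring top/bottom in the side picture: profile at front face columns
im=cv2.imread("pics/side5.png").astype(int).mean(2)
for c in range(300,308):print(c,im[182:212,c].astype(int))
for p in((271.5,196.4),):
    o,d=ray(s,p);k=(-192-o[1])/d[1];print("pellet ray",o+k*d)
E
```

```text
[array([ 637. , -205.9,  226. ]), array([ 636.5, -205.8,  226. ]), array([ 636. , -205.7,  226. ])] [ 634.3 -205.6  205. ]
side ray at y=-205.5 [ 633.7 -205.5  197. ]
side ray at y=-205.5 [ 633.7 -205.5  195.4]
side ray at y=-205.5 [ 636.5 -205.5  195. ]
300 [137 132 125 126 121 109 110 127 122 112 127 126 128  91  91  88  93  98
  89  78  78  75  69  69  83  71  68 120 120 115]
301 [140 141 126 122 131 116 124 130 127 110  90 107 144 134 131 117 118 121
 116  64  99 113 112  88  99  75  69  97 119 119]
302 [129 138 122 116 125 109 119 135 144 134  98  93 123 123 119 105 105 104
 104  86 127 137 141 129 113  79  75  81 129 124]
303 [119 127 117 118 113 110 115 129 132 147 137 120 131 114 115 115 113 112
 111 120 125 124 129 122 104  88  75  82 134 125]
304 [114 120 116 123 116 121 125 124 121 135 138 132 148 136 136 134 130 126
 124 120 110 106 106  96  95  94  69  97 135 125]
305 [111 116 118 127 114 120 125 127 130 133 133 135 134 133 132 130 125 121
 115 112 108 104 102  99  97  94  67 114 133 127]
306 [113 112 119 126 113 120 123 127 131 133 135 136 134 132 132 130 126 122
 116 114 109 107 103 100  99  89  59 119 135 132]
307 [118 112 122 128 115 122 120 128 128 126 138 138 137 134 134 131 128 124
 120 116 113 108 100  97  86  74  58 123 143 133]
pellet ray [ 555.4 -192.   197.4]
```

>>> {"fn": "arm_command", "kwargs": {"delta_pos": [[0.004,-0.006,-0.004],[0.004,-0.006,-0.004],[0.004,-0.006,-0.004],[0.004,-0.006,-0.004],[0.004,-0.006,-0.004]], "delta_rot": [[-0.007,0,0],[-0.007,0,0],[-0.007,0,0],[-0.007,0,0],[-0.007,0,0]], "claw": [1,1,1,1,1]}}

```text
t: 13.05
eef_pos: [558.3, -195.3, 252.7]
tcp_rot: [-3.141, 0.0, -0.13]
ft_force: [-0.8, 0.0, -0.2]
opening: 0.2
grip_force: 30.0
```

>>> {"fn": "arm_command", "kwargs": {"delta_pos": [[0,0,0],[0,0,0],[0,0,0],[0,0,0],[0,0,0]], "delta_rot": [[0,0,0],[0,0,0],[0,0,0],[0,0,0],[0,0,0]], "claw": [1,1,1,1,1]}}

```text
t: 13.47
eef_pos: [558.3, -195.3, 252.7]
tcp_rot: [-3.141, 0.0, -0.13]
ft_force: [-0.2, -0.2, 0.6]
opening: 0.197
grip_force: 30.0
```

```bash
python3 - <<'E'
from h import *
from scipy.spatial.transform import Rotation as R
np.set_printoptions(precision=4,suppress=True)
s=state();print(s['t'],s['eef_pos'],R.from_euler('xyz',s['tcp_rot']).as_matrix()[:,2],s['opening'],np.abs(s['qvel']).max())
sd=read_camera("side")[:,:,::-1];a=cv2.imread("pics/side4.png").astype(int)
sl=np.s_[186:202,266:279];print(np.abs(sd[sl].astype(int)-a[sl]).sum(2))
w=read_camera("wrist")[:,:,::-1];print([q for q in blob(w,"r") if q[0]>100])
E
```

```text
13.4667 [ 558.2578 -195.3119  252.6844] [-0.0001  0.0006 -1.    ] 0.19696218642349922 0.0022872184714498515
[[  2   1  13 107 465 431 432 432 432 436 437 445 176]
 [  0   1  10  99 315 305 298 300 304 311 227 184 131]
 [  2   2   4  16  25  30  39  41  35  16  15  18  12]
 [  1   0   2   9  14  13  16  19  15   9   3   5   3]
 [  2   1   2   8  14  15  12  12  12  12  10   1   3]
 [  2   0   2   9  54 106  30  78 248  41  17   0   0]
 [  3   1   1  12  71 204  48  69 236  34  17   1   1]
 [  1   2   3  14  66 201  37  64 236  36  18   2   3]
 [  5   2   0  13  77 234  28  41 232  35  19   2   1]
 [  1   2   2  19  87 242  19  62 270  57   7   0   2]
 [  1   0   6  19  78 223  16  42 180   4   3   6   1]
 [  1   1   0   7  67 198  12  14 127   8   5   2   0]
 [  2   2   2   3  14 137  13   8  60   3   2   1   0]
 [  1   1   1   2  15  50  12  24  10   1   0   2   2]
 [  1   0   2   0   1  19  40  17   2   0   1   1   2]
 [  2   3   0   1   1   0   2   2   1   1   1   1   3]]
[(np.int32(246), array([466.5976, 181.622 ]), array([455, 174,  24,  16], dtype=int32)), (np.int32(1297), array([253.1342, 258.9576]), array([235, 238,  37,  41], dtype=int32))]
```

>>> {"fn": "arm_command", "kwargs": {"delta_pos": [[0,0.004,0.003],[0,0.004,0.003],[0,0.004,0.003],[0,0.004,0.003],[0,0.004,0.003]], "delta_rot": [[0,0,0],[0,0,0],[0,0,0],[0,0,0],[0,0,0]], "claw": [1,1,1,1,1]}}

```text
t: 13.98
eef_pos: [558.3, -194.3, 253.5]
tcp_rot: [-3.141, 0.0, -0.13]
ft_force: [0.0, -0.1, -0.6]
opening: 0.206
grip_force: 30.0
```

>>> {"fn": "arm_command", "kwargs": {"delta_pos": [[0,0,0],[0,0,0],[0,0,0],[0,0,0],[0,0,0]], "delta_rot": [[0,0,0],[0,0,0],[0,0,0],[0,0,0],[0,0,0]], "claw": [1,1,1,1,1]}}

```text
t: 14.4
eef_pos: [558.3, -194.3, 253.4]
tcp_rot: [-3.141, 0.0, -0.13]
ft_force: [0.4, -0.6, -1.4]
opening: 0.205
grip_force: 30.0
```

>>> {"fn": "arm_command", "kwargs": {"delta_pos": [[0,0,0],[0,0,0],[0,0,0],[0,0,0],[0,0,0]], "delta_rot": [[0,0,0],[0,0,0],[0,0,0],[0,0,0],[0,0,0]], "claw": [1,1,1,1,1]}}

```text
t: 14.82
eef_pos: [558.3, -194.3, 253.4]
tcp_rot: [-3.141, 0.0, -0.13]
ft_force: [0.3, -0.2, 0.3]
opening: 0.2
grip_force: 30.0
```

```bash
python3 -c "
from cell import *
print(job_done())"
```

```text
the job is handed in; nothing more can be done
None
```

The job is handed in at about 15 s of the 54 s allowed: the lid stands about upright, and the arm holds the red-capped tube hanging upright with its pellet about 80 mm from the lens, level and centred to within my roughly 2 mm of measuring error; no verdict came back.

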